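# Clamp a watch movement, index it to the third stop and hold it

## Task

Clamp the watch movement in the indexing holder by turning the red clamp knob clockwise until it clicks past its detent once (one click, not two), and let go of it. Then turn the black indexing knob on the blue head clockwise from its rest, counting the clicks, to the third stop and no farther, and finish while still gripping it there: its spring turns it back if it is let go. Leave the other things on the bench where they are.

Things in the scene. Friction and masses are not known exactly. Their poses are not given: they have to be found in the camera images.
- clamp_bar: Red bar grip of the clamp knob: 46 mm long (its own y, white line on the +y half), 14 mm wide (its own x, flat upright sides), 40 mm tall. Origin on the knob's upright turning axis, 71 mm above the bench; the bar reaches from 23 mm below the origin to 17 mm above it, on a 60 mm steel disc on a round grey head of 80 mm diameter. z is up.
- clamp_knob (a joint): Turn of the red clamp knob, rad: 0 as it starts, growing clockwise seen from above (the bar turns with it). Stiffest (0.12 to 0.18 N m) at 0.25, it clicks over the detent at 0.5 and then pulls itself on to rest at 1.0, where it stays when let go. A second click would follow at 1.5 (over-tightened); hard end at 2.3.
- index_bar: Black bar grip of the indexing knob, on the blue head: 46 mm long (its own y, white line on the +y half), 14 mm wide (its own x, flat upright sides), 40 mm tall. Origin on the knob's upright turning axis, 71 mm above the bench; the bar reaches from 23 mm below the origin to 17 mm above it, on a 60 mm steel disc on a round blue head of 80 mm diameter with white dots at the stops. z is up.
- index_knob (a joint): Turn of the black indexing knob, rad: 0 at rest against its end stop, growing clockwise seen from above. Stops 0.419 (24 degrees) apart: third at 1.257, last the sixth. A return spring (0.09 N m at rest, 0.11 at the third stop) beats the detents: let go, it runs back to 0. Between stops the torque first rises, then drops, by 0.055 to 0.085 N m; at a stop it is the spring's alone.
- bed: Aluminium bed plate of the holder, fixed to the bench: 88 mm (its x) by 280 mm (its y), 15 mm thick, origin at the centre of its underside. The two knob heads stand on it 90 mm either side of its centre along its y; which is on which side varies. In the middle stands the round chuck with the brass movement (58 mm diameter, up to 40 mm above the bench), which turns with the indexing knob.
- dish_mid (a point): Bystander: closed glass dish, 60 mm diameter, 40 mm tall, point at its centre.
- driver_grip (a point): Bystander: small blue-handled screwdriver lying down, 110 mm long, 26 mm thick, point on its handle.
- case_ring_mid (a point): Bystander: brass case ring lying flat, 42 mm diameter, 12 mm tall, point at its centre.
- watch_mid (a point): Bystander: wrist watch laid flat, 150 mm long along its y, 40 mm wide, 10 mm tall, point at its centre.
- oil_mid (a point): Bystander: green bottle, 30 mm diameter, 65 mm tall, point half-way up.
- cup_mid (a point): Bystander: small white bowl, 54 mm diameter, 35 mm tall, point half-way up.
- tweezers_mid (a point): Bystander: steel tweezers lying flat, about 120 mm long, 6 mm thick, point near the middle.

How it is judged:
On the way, in this order (a step that is already met when the one before it is completed fails the run):
1. the clamp knob has clicked once, the indexing knob still at rest (value of joint clamp_knob between 0.8 and 1.25 rad and value of joint index_knob below 0.15 rad), for 0.2 s.
2. the indexing knob is gripped at its third stop, the clamp knob let go (value of joint index_knob between 1.13 and 1.39 rad and contact force between the fingers and index_bar above 3 N and contact force between the fingers and clamp_bar below 0.5 N), for 0.5 s.
At the end, for the whole second after the job is handed in: Clamp knob let go past its first click (0.8 to 1.25 rad); indexing knob at rest within 7 degrees of its third stop (1.13 to 1.39 rad), held there by the fingers (more than 3 N on its bar); bystanders within 20 mm of where they stood (all of step 2 and value of joint clamp_knob between 0.8 and 1.25 rad and velocity of joint index_knob between -0.1 and 0.1 rad/s and distance of each of dish_mid, driver_grip, case_ring_mid, watch_mid, oil_mid, cup_mid, tweezers_mid from where it was at the start of the episode below 0.02 m); the arm keeps its last pose, push and grip.
It fails at once if the clamp knob clicks a second time (value of joint clamp_knob above 1.5 rad).
It fails at once if the indexing knob is turned past its third stop towards the fourth (value of joint index_knob above 1.48 rad).
It fails at once if a bystander is knocked away (distance of any of dish_mid, driver_grip, case_ring_mid, watch_mid, oil_mid, cup_mid, tweezers_mid from where it was at the start of the episode above 0.02 m).
It also fails if it takes over 54 s, if anything falls off the work surface, if the arm or the gripper's body presses on something with over 40 N, if the wrist force passes 120 N, or if a joint passes its speed limit or range.

## Robot

A 6-joint arm with a two-finger parallel gripper is mounted at the origin on the work surface. World frame = base frame: x ahead of the robot, y to its left, z up, the work surface at z = 0. Lengths are in m, angles in rad, forces in N, time in s.
With the tool pointing down it reaches from about 0.25 to 0.775 m from the base axis. Payload 4 kg.
Tool frame: the origin (TCP) lies at the very end of the fingers, on their centre line; the grasp point (between the pads) lies 19 mm behind it; z points along the fingers, y is the direction in which the jaws open and shut (so a half turn about z gives the same grasp; the last joint's range is limited). The gripper opens to 94 mm and grips with 3 to 60 N. Pads are 16 mm wide; open, the fingers measure 119 mm over their backs; the gripper's body (75 mm by 177 mm) begins 78 mm behind the grasp point.
Start: joints at [-1.222, 0.087, 1.371, -0, 1.684, -0.103], TCP at [0.24, -0.495, 0.206] pointing down, gripper open.
Joint ranges: [-3.1, 3.1], [-0.76, 2.03], [0.27, 2.55], [-1.08, 4.22], [0.17, 2.65], [-2.57, 2.57]. Speed limits (rad/s): [2.79, 2.79, 3.14, 3.14, 3.14, 3.14].

## Interface

Orientations are given as [roll, pitch, yaw] about the fixed x, y, z axes, in that order (R = Rz(yaw) Ry(pitch) Rx(roll)).
In Python, from bench import robot, snapshot, calibration gives the robot as it stands. The module is installed in compiled form; this text tells all that it offers.
- The arm moves only by the tool servo_tool, never from a script. Its argument "series" is text: rows parted by semicolons, each of 5 numbers parted by spaces: the closure, from -1 (fully open) to 1 (shut), then the shift along the tool's x, y, z in cm, then the turn about the tool's z in rad. A call has 1 to 20 rows; each row is the pose to reach, as a shift and turn from the pose commanded when the call began, along the tool's axes at that moment; what a row does not reach only later rows make up. A row lasts 1/12 s, in which the tool goes at most 41.7 mm and 7.16 degrees, less where a joint would pass 70% of its speed; a pose out of reach is approached as far as the arm can. A call with a gripper value outside its range is refused whole. The fingers move at their own pace and stop on an object; the grip force is fixed at half the most. Time passes only in rows, so rows that repeat a pose let the fingers close. It gives the time, the measured TCP pose, the force and the opening at its end, in the units of the state.
- robot.get_obs(): the state, without advancing time (a new reading comes with each control period).
- snapshot(name): name is "scene" or "top" or "wrist"; returns (picture, depth): 480x640x3 uint8, red, green, blue; 480x640 float32, m along the optical axis (not along the pixel's ray), 0 where there is no reading.
- calibration(name): a dict with "fx", "fy", "cx", "cy" (pixels), "rvec" (rotation vector, rad) and "tvec" (3), from world to camera coordinates, as OpenCV has them; the wrist camera has in their place "tool_from_camera" (4x4, takes a point from camera to tool coordinates, whose origin is the TCP and whose axes are the flange's). Camera axes: x right, y down, z forward; pixel columns grow to the right and rows downward; lengths in m; the calibration is good to about 2 mm. A picture is of the moment at which its call begins: read the wrist's pose just before it. calibration takes no time and is no camera call.
- robot.close_job(): hands the job in, once; it reports no verdict.
The state is a dict: "time": time; "joint_positions": joint angles; "qvel": joint speeds; "joint_torque": joint torques, N m; "tool_pos": TCP position; "ee_rot": TCP orientation; "wrist_force": force on the tool from outside, world axes, zero at the start; "wrist_torque": the same for the moment, N m; "width": finger opening in m.
Only numpy, scipy, OpenCV 4.12 (cv2) and the standard library are available. Lean on these libraries where they do the work, as an engineer would, in place of code of your own. Each camera call takes 0.05 s, during which the arm holds its last target. There are 200 camera calls.

## Working session

There is one attempt and no reset: what is moved stays moved. The work goes in short steps, Python scripts to look and compute and a tool call to move; the robot and the scene stay as the last step left them, time stands still between calls to the robot, and variables do not carry over. Pictures are saved under pics/ and viewed, about 8 in all and at most 12, crops included, and the job is handed in when it is done.

Besides the shell and the picture viewer there is one more tool, called after "Emit:" as name(argument=value, ...) on one line, values as JSON. servo_tool: Moves the arm, as the interface text tells. Its arguments: {"type":"object","properties":{"series":{"type":"string"}},"required":["series"]}

```bash
mkdir -p pics; cat > h.py <<'E'
import numpy as np, cv2
from bench import robot, snapshot, calibration
def world(name,depth_pts):
    c=calibration(name); R=cv2.Rodrigues(np.array(c['rvec'],float))[0]; t=np.array(c['tvec'],float).ravel()
    p=np.array(depth_pts,float)
    X=np.c_[(p[:,0]-c['cx'])/c['fx']*p[:,2],(p[:,1]-c['cy'])/c['fy']*p[:,2],p[:,2]]
    return (X-t)@R
def cloud(name,d):
    v,u=np.mgrid[:480,:640]
    return world(name,np.c_[u.ravel(),v.ravel(),d.ravel()]).reshape(480,640,3)
E
python3 - <<'E'
from h import *
for n in("top","scene"):
    p,d=snapshot(n); np.savez(n,p=p,d=d); cv2.imwrite(f'pics/{n}1.png',p[:,:,::-1])
o=robot.get_obs();print(o['time'],o['tool_pos'],o['ee_rot'],o['width'])
E
```

```text
0.1 [ 0.23996086 -0.49435451  0.20444708] [-3.13966584e+00 -1.93152616e-04  4.51827876e-01] 0.09404003207128679
```

View pics/top1.png

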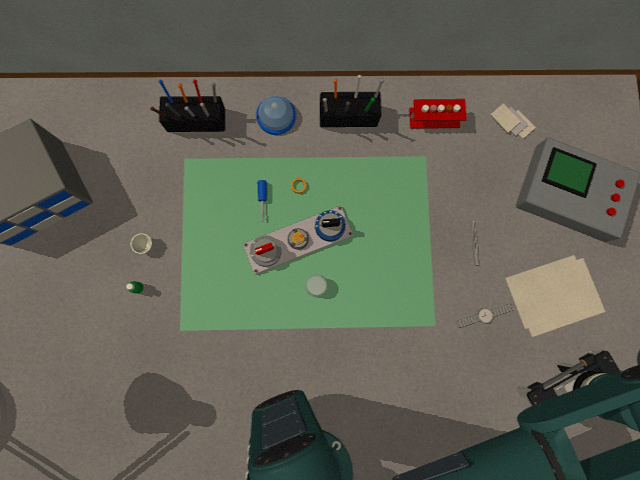

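View pics/scene1.png

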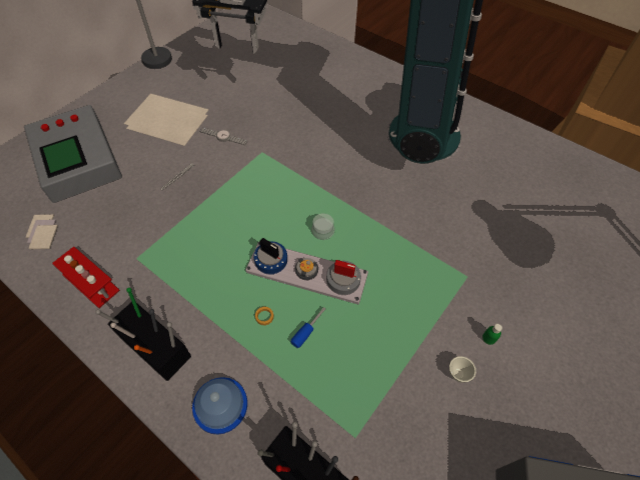

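The top view shows the red knob at about (264,249), the black one at (331,224), the dish at (317,286), the driver at (262,195) and the ring at (300,186). Next I fit the bars from the depth cloud.

```bash
python3 - <<'E'
from h import *
im=[]
for n,cs in (("top",[(264,249),(331,224),(317,286),(262,190),(300,186),(298,238)]),("scene",[(345,270),(269,247),(322,226),(302,335),(264,315),(307,268)])):
    f=np.load(n+'.npz');W=cloud(n,f['d'])
    for k,(u,v) in zip("red black dish driver ring chuck".split(),cs):
        w=W[v-22:v+23,u-22:u+23].reshape(-1,3)
        if k in("red","black"):
            q=w[(w[:,2]>.080)&(w[:,2]<.1)]
            (c,s,a)=cv2.minAreaRect((q[:,:2]*1000).astype(np.float32)); 
            print(n,k,len(q),q.mean(0).round(4),np.round(c,1),np.round(s,1),round(a,1),'zmax',np.percentile(q[:,2],90).round(4))
            e,V=np.linalg.eigh(np.cov(q[:,:2].T));print('  axis deg',np.degrees(np.arctan2(V[1,1],V[0,1])).round(1))
        else: print(n,k,W[v,u].round(3))
    u,v=cs[-1]; im.append(cv2.resize(f['p'][v-45:v+45,u-70:u+70],None,fx=5.7,fy=3.3*1.0 if 0 else 5.7*.58,interpolation=cv2.INTER_CUBIC))
cv2.imwrite('pics/crop.png',np.vstack(im)[:,:,::-1])
E
```

```text
top red 110 [0.5486 0.1061 0.0877] [549.1 106.4] [15. 45.] 20.6 zmax 0.0906
  axis deg 110.6
top black 104 [ 0.6125 -0.0616  0.0876] [613.  -61.8] [14.7 43.9] 5.6 zmax 0.0912
  axis deg 94.3
top dish [ 0.455 -0.024  0.042]
top driver [0.712 0.116 0.026]
top ring [0.728 0.016 0.003]
top chuck [0.58  0.023 0.036]
scene red 140 [0.5536 0.1085 0.0873] [552.8 107.9] [15.8 45.3] 18.3 zmax 0.0905
  axis deg 110.3
scene black 126 [ 0.6175 -0.059   0.0877] [616.5 -59.7] [14.9 45.6] 5.4 zmax 0.0907
  axis deg 95.2
scene dish [ 0.473 -0.015  0.04 ]
scene driver [0.719 0.122 0.026]
scene ring [ 0.727  0.017 -0.   ]
scene chuck [0.59  0.032 0.042]
```

View pics/crop.png

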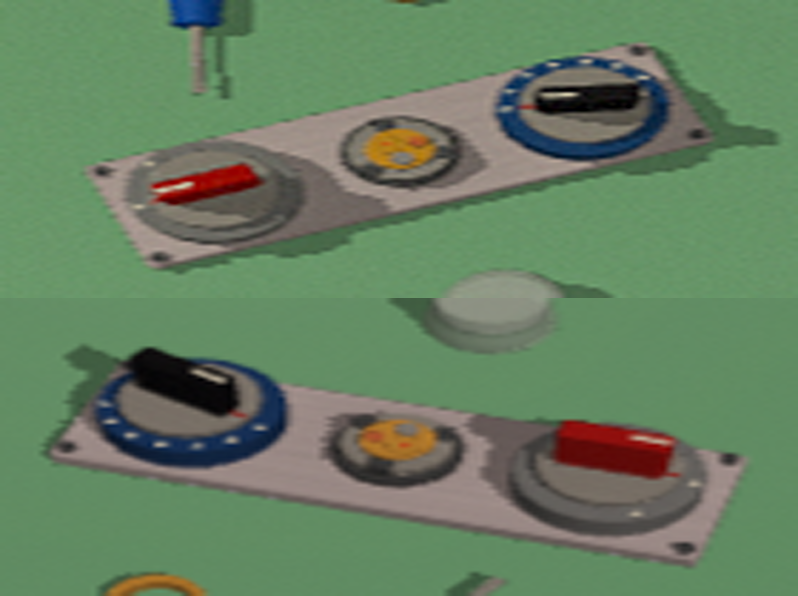

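Both views agree to about 4 mm. Red is at about (0.551, 0.107) with its bar at 110.5°, black at about (0.615, −0.060) with its bar at 95°. The axes are 179 mm apart (expected 180) and the tops are at about 0.088 m, so this fits. Next I move above the red knob with yaw along its bar.

Emit:
servo_tool(series="-1 54.3 -40.6 2 -1.477;-1 54.3 -40.6 2 -1.477;-1 54.3 -40.6 2 -1.477;-1 54.3 -40.6 2 -1.477;-1 54.3 -40.6 2 -1.477;-1 54.3 -40.6 2 -1.477;-1 54.3 -40.6 2 -1.477;-1 54.3 -40.6 2 -1.477;-1 54.3 -40.6 2 -1.477;-1 54.3 -40.6 2 -1.477;-1 54.3 -40.6 2 -1.477;-1 54.3 -40.6 2 -1.477;-1 54.3 -40.6 2 -1.477;-1 54.3 -40.6 2 -1.477;-1 54.3 -40.6 2 -1.477;-1 54.3 -40.6 2 -1.477;-1 54.3 -40.6 2 -1.477;-1 54.3 -40.6 2 -1.477;-1 54.3 -40.6 2 -1.477;-1 54.3 -40.6 2 -1.477")

```text
time: 1.77
tool_pos: [0.5509, 0.1062, 0.1853]
ee_rot: [-3.14, 0.001, 1.928]
wrist_force: [0.1, -0.6, -0.1]
width: 0.0941
```

```bash
cat >> h.py <<'E'
from scipy.spatial.transform import Rotation as Ro
def wrist(tag,hsv_test=None,ctr=None):
    o=robot.get_obs(); p,d=snapshot("wrist"); c=calibration("wrist")
    cv2.imwrite(f'pics/{tag}.png',p[:,:,::-1])
    v,u=np.mgrid[:480,:640]; X=np.stack([(u-c['cx'])/c['fx']*d,(v-c['cy'])/c['fy']*d,d],-1).reshape(-1,3)
    T=np.array(c['tool_from_camera']); X=X@T[:3,:3].T+T[:3,3]
    R=Ro.from_euler('xyz',o['ee_rot']).as_matrix(); W=X@R.T+o['tool_pos']
    print('t',o['time'],'tcp',np.round(o['tool_pos'],4),'rpy',np.round(o['ee_rot'],4),'q',np.round(o['joint_positions'],3))
    return p,d,W,o
def bar(W,d,ctr,r=.035):
    ok=(d.ravel()>0)&(W[:,2]>.08)&(W[:,2]<.095)&(np.hypot(*(W[:,:2]-ctr).T)<r)
    q=W[ok]; c,s,a=cv2.minAreaRect((q[:,:2]*1000).astype(np.float32))
    e,V=np.linalg.eigh(np.cov(q[:,:2].T)); b=np.degrees(np.arctan2(V[1,1],V[0,1]))%180
    print('bar n',len(q),'c',np.round(c,1),'size',np.round(s,1),'ang',round(a,1),'pca',b.round(1),'mean',q.mean(0).round(4))
E
python3 - <<'E'
from h import *
p,d,W,o=wrist('w1'); bar(W,d,[.551,.107]); bar(W,d,[.615,-.06])
E
```

```text
t 1.7667 tcp [0.5509 0.1062 0.1853] rpy [-3.1405e+00  6.0000e-04  1.9276e+00] q [ 9.000e-02  1.170e-01  1.378e+00 -1.000e-03  1.647e+00 -2.670e-01]
bar n 921 c [548.9 108.5] size [13.8 45.2] ang 20.0 pca 110.4 mean [0.5484 0.1092 0.0883]
bar n 400 c [612.4 -50. ] size [14.1 27.4] ang 3.8 pca 84.1 mean [ 0.6109 -0.046   0.0871]
```

View pics/w1.png

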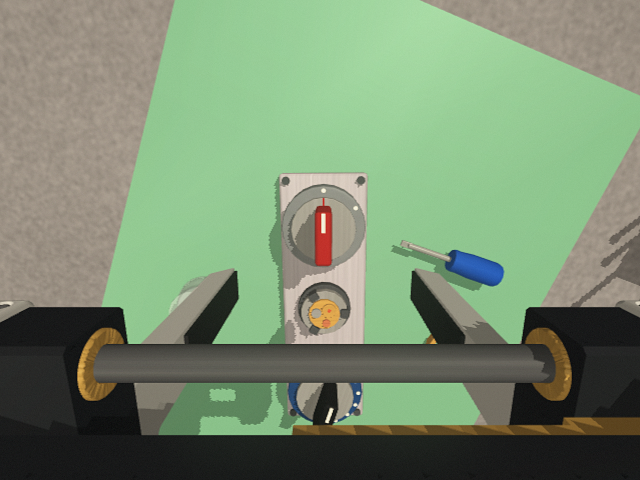

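The wrist view shows the red bar upright at (323,235), its white line pointing up and aligned with the tool. The dots on the head mark rest and the click. The wrist measurement agrees with my estimate within 2 mm, so I descend and close.

Emit:
servo_tool(series="-1 0.1 0 4 0;-1 0.1 -0.1 8 0;-1 0.1 -0.1 11 0;-1 0.1 -0.1 13 0;-1 0.1 -0.1 13 0;1 0.1 -0.1 13 0;1 0.1 -0.1 13 0;1 0.1 -0.1 13 0;1 0.1 -0.1 13 0;1 0.1 -0.1 13 0;1 0.1 -0.1 13 0;1 0.1 -0.1 13 0;1 0.1 -0.1 13 0;1 0.1 -0.1 13 0;1 0.1 -0.1 13 0")

```text
time: 3.07
tool_pos: [0.55, 0.1081, 0.0554]
ee_rot: [-3.141, 0.0, 1.929]
wrist_force: [0.0, -0.4, 0.1]
width: 0.0308
```

```bash
cat > s.py <<'E'
from bench import robot
import numpy as np
o=robot.get_obs()
for k in o: print(k,np.round(o[k],3))
E
python3 s.py
```

```text
time 3.067
joint_positions [ 0.093  0.188  1.561 -0.     1.393 -0.265]
qvel [ 0.     0.002  0.001 -0.001 -0.     0.   ]
joint_torque [ 0.0000e+00 -3.6292e+01 -2.8260e+01  6.6000e-02  3.6000e-02  0.0000e+00]
tool_pos [0.55  0.108 0.055]
ee_rot [-3.141  0.     1.929]
wrist_force [ 0.049 -0.376  0.136]
wrist_torque [ 0.001 -0.079 -0.019]
width 0.031
```

Emit:
servo_tool(series="1 0 0 0 0;1 0 0 0 0;1 0 0 0 0;1 0 0 0 0;1 0 0 0 0;1 0 0 0 0")

```text
time: 3.57
tool_pos: [0.5492, 0.1077, 0.0553]
ee_rot: [-3.139, -0.0, 1.929]
wrist_force: [-5.0, -1.4, 2.4]
width: 0.0139
```

```bash
python3 s.py|egrep 'wrist|width|tool|rot'
```

```text
tool_pos [0.549 0.108 0.055]
ee_rot [-3.139 -0.     1.929]
wrist_force [-5.042 -1.395  2.424]
wrist_torque [-0.261  0.702 -0.005]
width 0.014
```

Gripped at 13.9 mm. The side load suggests the axis is about 1 mm toward tool −y, so I recentre while turning clockwise to 1.0.

Emit:
servo_tool(series="1 0 -0.1 0 0;1 0 -0.1 0 0.1;1 0 -0.1 0 0.2;1 0 -0.1 0 0.3;1 0 -0.1 0 0.4;1 0 -0.1 0 0.5;1 0 -0.1 0 0.6;1 0 -0.1 0 0.7;1 0 -0.1 0 0.8;1 0 -0.1 0 0.9;1 0 -0.1 0 0.97;1 0 -0.1 0 1.0;1 0 -0.1 0 1.0;1 0 -0.1 0 1.0")

```text
time: 4.73
tool_pos: [0.5497, 0.1077, 0.0553]
ee_rot: [3.141, -0.001, 0.93]
wrist_force: [0.8, -0.2, -0.9]
width: 0.0137
```

```bash
python3 s.py|egrep 'wrist|width|tool|rot'
```

```text
tool_pos [0.55  0.108 0.055]
ee_rot [ 3.141e+00 -1.000e-03  9.300e-01]
wrist_force [ 0.78  -0.173 -0.902]
wrist_torque [-0.157 -0.008 -0.023]
width 0.014
```

Torque is near zero at 1.0, the rest position past the click. I release and rise, then look.

Emit:
servo_tool(series="-1 0 0 0 0;-1 0 0 0 0;-1 0 0 0 0;-1 0 0 0 0;-1 0 0 0 0;-1 0 0 0 0;-1 0 0 0 0;-1 0 0 -3 0;-1 0 0 -7 0;-1 0 0 -11 0;-1 0 0 -13 0;-1 0 0 -13 0")

```text
time: 5.73
tool_pos: [0.5525, 0.1081, 0.1929]
ee_rot: [3.132, -0.009, 0.929]
wrist_force: [0.3, 1.4, 0.4]
width: 0.0905
```

```bash
python3 - <<'E'
from h import *
p,d,W,o=wrist('w2'); bar(W,d,[.550,.108])
p,d=snapshot('top'); W=cloud('top',d).reshape(-1,3); bar(W,d,[.6127,-.061])
E
```

```text
t 5.7333 tcp [0.5525 0.1081 0.1929] rpy [ 3.1318 -0.0088  0.9289] q [ 0.093  0.109  1.372 -0.     1.648  0.734]
bar n 893 c [549.4 108. ] size [45.3 13.7] ang 53.3 pca 53.2 mean [0.5499 0.1087 0.0881]
bar n 106 c [613.  -61.1] size [14.5 45.3] ang 4.6 pca 93.8 mean [ 0.6125 -0.0615  0.0877]
```

View pics/w2.png

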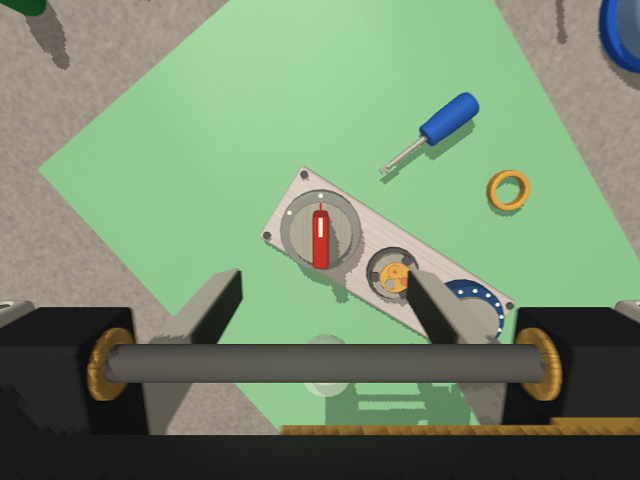

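The wrist view shows the red bar upright on its second dot. It went from 110.4° to 53.2°, which is 1.00 rad, so one click. Now I move above the black knob.

Emit:
servo_tool(series="-1 -2 3 0 -0.12;-1 -5 8 0 -0.24;-1 -8 12 0 -0.36;-1 -9.6 15.1 0 -0.48;-1 -9.6 15.1 0 -0.6;-1 -9.6 15.1 0 -0.72;-1 -9.6 15.1 0 -0.72;-1 -9.6 15.1 0 -0.72;-1 -9.6 15.1 0 -0.72")

```text
time: 6.58
tool_pos: [0.6118, -0.0588, 0.1839]
ee_rot: [-3.139, -0.001, 1.647]
wrist_force: [-0.0, -0.3, 0.3]
width: 0.0938
```

```bash
python3 - <<'E'
from h import *
p,d,W,o=wrist('w3'); bar(W,d,[.613,-.06]); 
E
```

```text
t 6.5833 tcp [ 0.6118 -0.0588  0.1839] rpy [-3.1389e+00 -9.0000e-04  1.6471e+00] q [-0.188  0.239  1.24   0.     1.666 -0.264]
bar n 914 c [613.4 -59.8] size [13.9 45.3] ang 2.9 pca 93.6 mean [ 0.6132 -0.0588  0.0882]
```

View pics/w3.png

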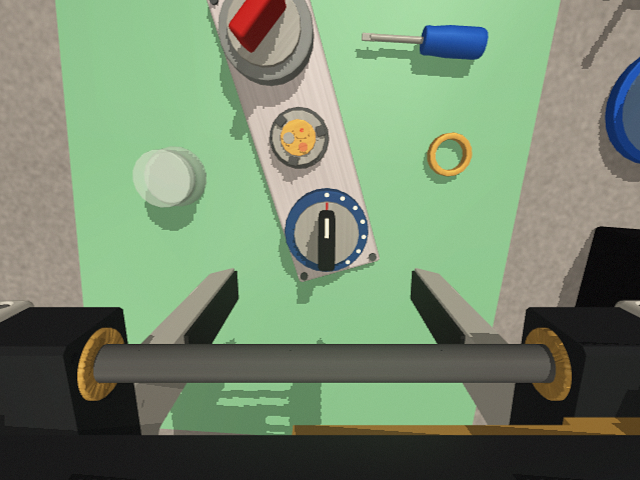

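The black bar is upright at (327,240), 93.6° and (0.6134, −0.060), which matches the other estimates. I descend and grip.

Emit:
servo_tool(series="-1 0 0 4 0.01;-1 0 0.05 8 0.01;-1 0 0.05 11 0.01;-1 0 0.05 13 0.01;-1 0 0.05 13 0.01;1 0 0.05 13 0.01;1 0 0.05 13 0.01;1 0 0.05 13 0.01;1 0 0.05 13 0.01;1 0 0.05 13 0.01;1 0 0.05 13 0.01;1 0 0.05 13 0.01;1 0 0.05 13 0.01;1 0 0.05 13 0.01;1 0 0.05 13 0.01;1 0 0.05 13 0.01;1 0 0.05 13 0.01;1 0 0.05 13 0.01")

```text
time: 8.13
tool_pos: [0.6134, -0.0595, 0.0554]
ee_rot: [3.141, 0.0, 1.639]
wrist_force: [1.6, -0.1, -1.3]
width: 0.0136
```

Emit:
servo_tool(series="1 0 0 0 0;1 0 0 0 0;1 0 0 0 0;1 0 0 0 0;1 0 0 0 0")

```text
time: 8.55
tool_pos: [0.6134, -0.0595, 0.0554]
ee_rot: [3.141, 0.0, 1.639]
wrist_force: [1.9, -0.0, -2.6]
width: 0.0137
```

```bash
python3 s.py|egrep 'wrist|width|tool|rot'
```

```text
tool_pos [ 0.613 -0.06   0.055]
ee_rot [3.141 0.    1.639]
wrist_force [ 1.875 -0.023 -2.564]
wrist_torque [-0.011 -0.492 -0.031]
width 0.014
```

Well centred. I turn clockwise to the third stop, slowing near the end.

Emit:
servo_tool(series="1 0 0 0 0.08;1 0 0 0 0.16;1 0 0 0 0.24;1 0 0 0 0.32;1 0 0 0 0.4;1 0 0 0 0.48;1 0 0 0 0.56;1 0 0 0 0.64;1 0 0 0 0.72;1 0 0 0 0.8;1 0 0 0 0.88;1 0 0 0 0.96;1 0 0 0 1.04;1 0 0 0 1.12;1 0 0 0 1.18;1 0 0 0 1.22;1 0 0 0 1.25;1 0 0 0 1.26;1 0 0 0 1.26;1 0 0 0 1.26")

```text
time: 10.22
tool_pos: [0.6148, -0.0604, 0.0554]
ee_rot: [3.139, -0.003, 0.379]
wrist_force: [5.2, -2.0, -4.9]
width: 0.0137
```

```bash
python3 s.py|egrep 'wrist|width|tool|rot'; python3 - <<'E'
from h import *
p,d,W,o=wrist('w4')
for n in('top','scene'):
    p,d=snapshot(n); cv2.imwrite(f'pics/{n}2.png',p[:,:,::-1]); X=cloud(n,d).reshape(-1,3); bar(X,d,[.5495,.1077])
cv2.imwrite('pics/scene2c.png',cv2.resize(p[200:320,220:380],None,fx=5,fy=5)[:,:,::-1])
E
```

```text
tool_pos [ 0.615 -0.06   0.055]
ee_rot [ 3.139e+00 -3.000e-03  3.790e-01]
wrist_force [ 5.162 -2.004 -4.912]
wrist_torque [-0.272 -0.962  0.098]
width 0.014
t 10.2167 tcp [ 0.6148 -0.0604  0.0554] rpy [ 3.1386e+00 -2.9000e-03  3.7880e-01] q [-1.890e-01  3.050e-01  1.417e+00 -1.000e-03  1.416e+00  1.003e+00]
bar n 107 c [548.8 106.1] size [44.7 14. ] ang 53.6 pca 53.7 mean [0.5486 0.1061 0.0879]
bar n 129 c [552.3 108.1] size [45.9 14.2] ang 53.8 pca 53.3 mean [0.5537 0.1087 0.0877]
```

View pics/w4.png

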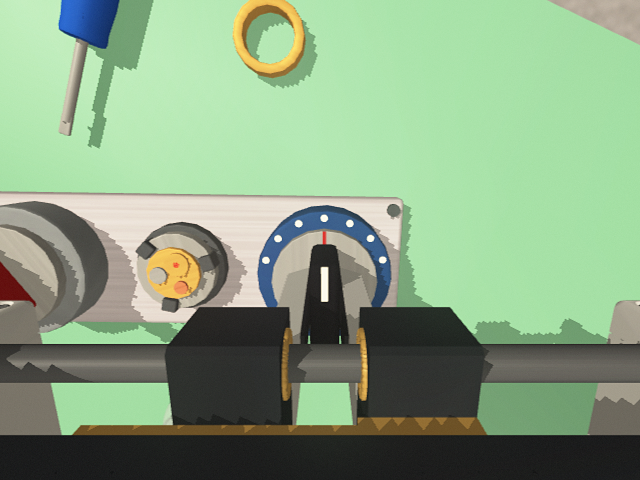

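View pics/scene2c.png

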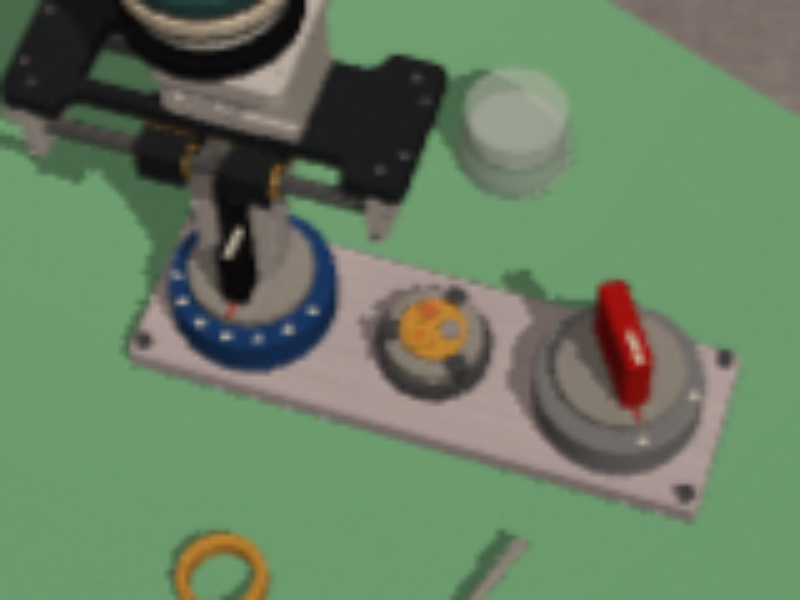

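The wrist view shows the index pointer at (324,238) squarely on its dot at (324,218), with three dots to its left (rest, first, second), so this is the third stop. The measured torque of about 0.10 N m matches the spring. I hold a little longer and hand in.

Emit:
servo_tool(series="1 0 0 0 0;1 0 0 0 0;1 0 0 0 0;1 0 0 0 0;1 0 0 0 0;1 0 0 0 0;1 0 0 0 0;1 0 0 0 0")

```text
time: 11.03
tool_pos: [0.6148, -0.0604, 0.0554]
ee_rot: [3.139, -0.003, 0.379]
wrist_force: [7.1, -2.3, -5.0]
width: 0.0137
```

```bash
python3 s.py|egrep 'wrist|width|tool|rot'; python3 -c "
from bench import robot;print(robot.close_job())"
```

```text
tool_pos [ 0.615 -0.06   0.055]
ee_rot [ 3.139e+00 -3.000e-03  3.790e-01]
wrist_force [ 7.145 -2.267 -4.982]
wrist_torque [-0.296 -0.931  0.146]
width 0.014
the job is handed in; nothing more can be done
None
```

I clamped the movement with one click of the red knob and let go. Then I turned the black indexing knob to its third stop and handed the job in at about 11 s, still gripping it. The hand-in reports no verdict.

- **Red clamp knob:** the bar went from 110.4° to 53.2°, about 1.00 rad. It still read 53–54° at the last look, so it stayed put after release.
- **Black indexing knob:** I turned it 1.26 rad. Its pointer sits on the fourth dot counting rest as the first, which is the third stop. The pose held steady, with the fingers 13.7 mm apart on the bar.
- **Wrist torque:** it read 0.10 N m after the turn, close to the spring's 0.11. During the last hold it rose to 0.15 N m with no movement, and I did not look into why.
- **Bystanders:** the arm made no contact with any that I saw, and the dish, driver and ring in the last pictures looked undisturbed. I did not measure any bystander's position again at the end.

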